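# Set the dry-air valve: shut, then two turns open, and hold

## Robot

A 6-joint arm with a two-finger parallel gripper is mounted at the origin on the work surface. World frame = base frame: x ahead of the robot, y to its left, z up, the work surface at z = 0. Lengths are in m, angles in rad, forces in N, time in s.
With the tool pointing down it reaches from about 0.275 to 0.725 m from the base axis. Payload 5.6 kg.
Tool frame: the origin (TCP) lies midway between the tips of the shut fingers; the grasp point (between the pads) lies 19 mm behind it (tcp_to_grasp is the distance from the TCP to the grasp point, in m); z points along the fingers, y is the line along which they close (so a half turn about z gives the same grasp; the last joint's range is limited). The gripper opens to 85 mm and grips with 20 to 120 N. Pads are 22 mm wide; open, the fingers measure 114 mm over their backs; the gripper's body (76 mm by 85 mm) begins 54 mm behind the grasp point. The pads swing forward as they close: fully open they stand 13 mm farther back than shut.
Start: joints at [1.517, 0.255, 0.108, 0, -1.424, -0.285], TCP at [0.183, 0.519, 0.231] pointing down, gripper open.
Joint ranges: [-2.95, 2.95], [-1.21, 1.97], [-1.09, 1.5], [-2.87, 1.71], [-2.94, -0.07], [-3.05, 3.05]. Speed limits (rad/s): [2.57, 2.57, 3.14, 3.14, 3.14, 3.14].

## Interface

Orientations are given as [roll, pitch, yaw] about the fixed x, y, z axes, in that order (R = Rz(yaw) Ry(pitch) Rx(roll)).
In Python, from bench import * gives the robot as it stands.
- The arm moves only by the tool arm_command, never from a script. Its argument "moves" is a list of rows, each a list of 2 entries, a list of its own where there are three numbers: the shift along the tool's x, y, z in units of 30 mm (1.0 is 30 mm), then the turn, a rotation vector about the tool's x, y, z in units of 5 degrees (1.0 is 5 degrees). A call has 1 to 20 rows; each row is the pose to reach, as a shift and turn from the pose commanded when the call began, along the tool's axes at that moment; what a row does not reach only later rows make up. A row lasts 1/12 s, in which the tool goes at most 41.7 mm and 7.16 degrees, less where a joint would pass 70% of its speed; a pose out of reach is approached as far as the arm can. A call with a gripper value outside its range is refused whole. "hand" is the closure in counts, from 0 (fully open) to 255 (shut), set as the call begins (left out, the last holds). The fingers move at their own pace and stop on an object; the grip force is fixed at half the most. Time passes only in rows, so rows that repeat a pose let the fingers close. It gives the time, the measured TCP pose, the force, the opening and the grip force at its end, in the units of the state.
- sense(): the state, without advancing time (a new reading comes with each control period).
- read_camera(name): name is "scene" or "top" or "wrist"; returns the picture (384x512x3 uint8, blue, green, red); there is no depth.
- camera_model(name): a dict with "fx", "fy", "cx", "cy" (pixels), "eye" and "rotation" of the camera in the world. Camera axes: x right, y down, z forward; pixel columns grow to the right and rows downward; lengths in m; the calibration is good to about 2 mm. A picture is of the moment at which its call begins: read the wrist's pose just before it. camera_model takes no time and is no camera call; for the wrist camera it gives the pose at the moment of the call.
- job_done(): hands the job in; it is judged then, once.
The state is a dict: "clock": time; "joint_positions": joint angles; "qd": joint speeds; "effort": joint torques, N m; "ee_pos": TCP position; "ee_rot": TCP orientation; "contact_force": force on the tool from outside, world axes, zero at the start; "wrist_torque": the same for the moment, N m; "opening": opening from 0.0 (shut) to 1.0 (fully open); "gripper_force": force on a finger pad.
Only numpy, scipy, OpenCV 4.12 (cv2) and the standard library are available. Lean on these libraries where they do the work, as an engineer would, in place of code of your own. Each camera call takes 0.05 s, during which the arm holds its last target. There are 200 camera calls.

## Task

On the air manifold used to leak-test splice closures, turn the hand-wheel valve clockwise (seen from above) until it is shut against its stop, then back it off exactly two full turns anticlockwise. Finish with the gripper still closed on the wheel's crank handle, holding it still at that setting: do not let go. Leave the bottle, the cleaver and the splice tray where they are.

Things in the scene. Friction and masses are not known exactly. Their poses are not given: they have to be found in the camera images.
- valve (a joint): hand wheel turning about a vertical axis: 0 = shut against its hard stop, grows as it opens, anticlockwise from above, in rad, counting through whole turns (up to four). Starts 0.3 to 1.2 turns open. Light even friction (about 2 N at the handle), stays where left; no stop or click at two turns. Dark steel, three spokes, 124 mm across, rim bar 14 mm thick, rim top 117 mm above the table
- wheel_centre (a point): point on the wheel's axis at rim mid-height, 110 mm above the table. Its axes turn with the manifold, an aluminium block on a steel foot plate 200 x 320 mm, fixed to the table at a varying yaw; valve shut or open by whole turns, the crank handle stands on the -x side. A round gauge, 60 mm across, lies face up 130 mm from the axis, its top at 79 mm
- handle_mid (a point): middle of the upright crank handle on the wheel's rim: black cylinder, 22 mm in diameter, 52 mm tall, from 120 to 172 mm above the table; this point is on its axis at 146 mm, 55 mm from the wheel's axis. It spins freely on its own pin, so a gripper holding it from above may keep its heading while carrying it round
- bottle_mid (a point): loose white bottle with black pump top, 62 mm in diameter, 120 mm tall, standing on the table 160 to 210 mm from the wheel's axis; this point on its axis at half height. To be left alone
- cleaver_mid (a point): loose fibre cleaver, a low green and black block 75 x 85 x 48 mm, on the table; this point at its centre. To be left alone
- tray_mid (a point): loose white splice tray, flat and oval, 110 x 240 mm, 8 mm thick with two 14 mm high round hubs, on the table; this point at its centre. To be left alone

How it is judged:
On the way:
1. the valve is shut against its stop (value of joint valve below 0.08 rad), for 0.2 s.
At the end, for the whole second after the job is handed in: the valve, having been shut to within 0.08 rad of its stop, stands two turns open (12.57 rad, within 0.25 rad, about 14 degrees), at rest, with the fingers pressing on the crank handle with more than 3 N and the grasp point within 35 mm of the handle's middle (value of joint valve between 12.316 and 12.816 rad and velocity of joint valve between -0.1 and 0.1 rad/s and contact force between the fingers and handle above 3 N and distance between the grasp point and handle_mid below 0.035 m); the arm keeps its last pose, push and grip.
It fails at once if the bottle is moved or toppled (distance of bottle_mid from where it was at the start of the episode above 0.03 m).
It fails at once if the cleaver is moved (distance of cleaver_mid from where it was at the start of the episode above 0.03 m).
It fails at once if the tray is moved (distance of tray_mid from where it was at the start of the episode above 0.03 m).
It also fails if it takes over 72 s, if anything falls off the work surface, if the arm or the gripper's body presses on something with over 40 N, if the wrist force passes 120 N, or if a joint passes its speed limit or range.

## Working session

There is one attempt and no reset: what is moved stays moved. The work goes in short steps, Python scripts to look and compute and a tool call to move; the robot and the scene stay as the last step left them, time stands still between calls to the robot, and variables do not carry over. Pictures are saved under pics/ and viewed, at most 10 in all, crops included, and the job is handed in when it is done.

Besides the shell and the picture viewer there is one more tool, called by a JSON object that holds its "api" and its "payload". arm_command: Moves the arm, as the interface text tells. Its arguments: {"type":"object","properties":{"moves":{"type":"array","items":{"type":"array"}},"hand":{"type":"number"}},"required":["moves"]}

```bash
mkdir -p pics; python3 - <<'E'
from bench import *
import cv2,numpy as np
s=sense();print(s['ee_pos'],s['ee_rot'],s['clock'])
a=read_camera("top");b=read_camera("scene")
cv2.imwrite('pics/top.png',a);cv2.imwrite('pics/scene.png',b)
for n in("top","scene"):print(camera_model(n))
E
```

```text
[0.18258892 0.51829783 0.23041779] [ 3.13977159e+00 -7.82496532e-05 -3.38858305e-01] 0.0
{'fx': 407.34000304460784, 'fy': 407.34000304460784, 'cx': 257.2958573210822, 'cy': 193.8057916871188, 'eye': array([0.33874849, 0.14512361, 1.27952409]), 'rotation': array([-2.94495724e+00,  2.44746525e-03, -1.56492010e+00])}
{'fx': 378.15259585561705, 'fy': 378.15259585561705, 'cx': 255.46731196475304, 'cy': 192.04835118715843, 'eye': array([1.41077847, 0.37794282, 0.64799716]), 'rotation': array([-2.10949884, -0.00788654,  1.8284086 ])}
```

View pics/top.png

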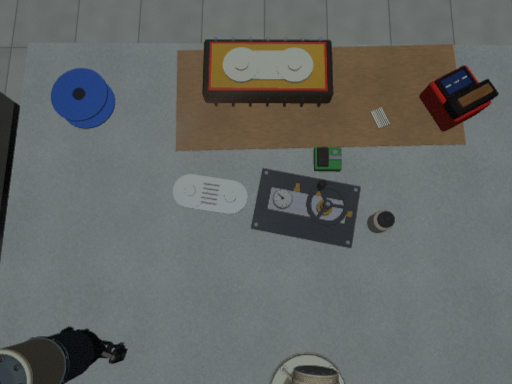

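View pics/scene.png

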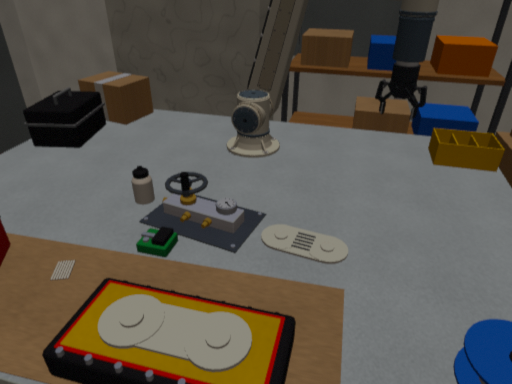

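The top view shows the wheel near (325,207), the black handle near (320,185), the gauge at (283,200), the bottle at (382,221), the cleaver at (328,158) and the tray at (210,194). In the scene view the handle is near (185,182).

```bash
cat > h.py <<'E'
from bench import *
import cv2,numpy as np
from scipy.spatial.transform import Rotation as R
def rot(r):
    r=np.array(r); return r if r.shape==(3,3) else R.from_euler('xyz',r).as_matrix()
def cast(m,u,v,z):
    d=rot(m['rotation'])@[(u-m['cx'])/m['fx'],(v-m['cy'])/m['fy'],1]
    e=np.array(m['eye']);return e+d*(z-e[2])/d[2]
def proj(m,p):
    c=rot(m['rotation']).T@(np.array(p)-m['eye']);return c[0]/c[2]*m['fx']+m['cx'],c[1]/c[2]*m['fy']+m['cy']
E
python3 - <<'E'
from h import *
m=camera_model('top')
print('base',proj(m,[0,0,0]))
for n,u,v,z in[('wheel',325.5,207,.11),('handle',320.5,184,.172),('gauge',283,200,.079),('bottle',383,219,.12),('cleav',328,158,.048),('p1',264,172,0),('p2',358,185,0),('p3',349,246,0),('p4',253,230,0)]:print(n,cast(m,u,v,z).round(3))
a=cv2.imread('pics/top.png');c=cv2.resize(a[135:265,235:410],None,fx=4.5,fy=4.5,interpolation=cv2.INTER_CUBIC);cv2.imwrite('pics/c1.png',np.clip(c*1.6,0,255).astype('uint8'))
E
```

```text
base (np.float64(307.4386082354861), np.float64(393.6625844763119))
wheel [ 0.534 -0.049  0.11 ]
handle [ 0.588 -0.027  0.172]
gauge [0.559 0.072 0.079]
bottle [ 0.498 -0.211  0.12 ]
cleav [ 0.7   -0.071  0.048]
p1 [0.666 0.128 0.   ]
p2 [ 0.624 -0.174  0.   ]
p3 [ 0.429 -0.137  0.   ]
p4 [0.477 0.163 0.   ]
```

View pics/c1.png

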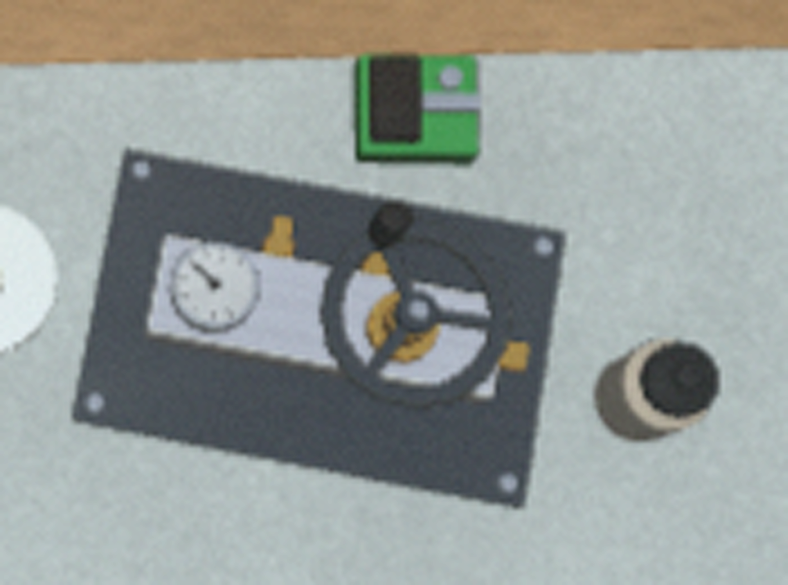

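The wheel is centred near crop (414,321) and the handle top near (396,219). The handle tilts away from the camera as expected. I'll move over it and turn the heading to world x.

{"api": "arm_command", "payload": {"moves": [[[0.6,0.4,-0.3],[0,0,-0.1]],[[1.4,0.95,-0.7],[0,0,-0.3]],[[2.4,1.6,-0.7],[0,0,-0.5]],[[3.5,2.35,-0.7],[0,0,-0.7]],[[4.6,3.1,-0.7],[0,0,-1.0]],[[5.7,3.85,-0.7],[0,0,-1.2]],[[6.8,4.6,-0.7],[0,0,-1.4]],[[7.9,5.3,-0.7],[0,0,-1.6]],[[9.0,6.05,-0.7],[0,0,-1.9]],[[10.1,6.8,-0.7],[0,0,-2.1]],[[11.2,7.55,-0.7],[0,0,-2.3]],[[12.3,8.3,-0.7],[0,0,-2.5]],[[13.4,9.0,-0.7],[0,0,-2.8]],[[14.5,9.75,-0.7],[0,0,-3.0]],[[15.6,10.5,-0.7],[0,0,-3.2]],[[16.6,11.2,-0.7],[0,0,-3.5]],[[17.5,11.8,-0.7],[0,0,-3.7]],[[18.2,12.25,-0.7],[0,0,-3.8]],[[18.7,12.6,-0.7],[0,0,-3.88]],[[18.7,12.6,-0.7],[0,0,-3.88]]], "hand": 0}}

```text
clock: 1.77
ee_pos: [0.5872, -0.027, 0.2506]
ee_rot: [3.141, 0.003, -0.003]
contact_force: [-0.8, -0.2, -0.7]
opening: 0.999
gripper_force: 0.0
```

```bash
python3 - <<'E'
from h import *
s=sense();print(s['ee_pos'],s['ee_rot'],s['clock'],s['joint_positions'],s['contact_force'])
m=camera_model('wrist');a=read_camera('wrist');cv2.imwrite('pics/w1.png',a);print(m)
for n,u,v,z in[('wheel',327,206.4,.11),('handle',323,183.7,.172)]:
  p=cast(camera_model('top'),u,v,z);print(n,p.round(3),proj(m,p))
E
```

```text
[ 0.58721154 -0.02699731  0.25060162] [ 3.14054085e+00  2.58117963e-03 -3.24032567e-03] 1.7667 [ 2.20124807e-01  3.29208122e-01  2.58521610e-01  4.54957798e-04
 -1.50285986e+00  1.34740104e+00] [-0.80228155 -0.18690974 -0.73150863]
{'fx': 275.15712793875196, 'fy': 275.15712793875196, 'cx': 255.76701858172586, 'cy': 195.2607294250926, 'eye': array([ 0.66566569, -0.02654104,  0.39364694]), 'rotation': array([ 2.82480873e+00, -1.05752240e-04, -1.57422935e+00])}
wheel [ 0.535 -0.054  0.11 ] (np.float64(280.13965485647986), np.float64(226.57198594278833))
handle [ 0.589 -0.034  0.172] (np.float64(264.43053324752873), np.float64(199.65119615645986))
```

View pics/w1.png

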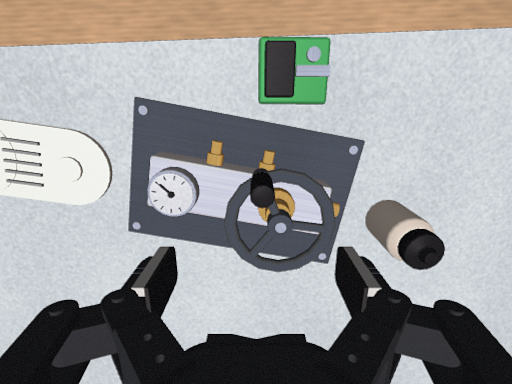

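The wheel is centred at about (280,222) and the handle runs from about (262,172) at its base to about (265,200) at its top. Next I'll segment the handle.

```bash
python3 - <<'E'
from h import *
a=cv2.imread('pics/w1.png');m=camera_model('wrist')
g=a.max(2)
for r in range(164,216,3):print(r,' '.join('%3d'%x for x in g[r,244:290:2]))
for p in([.589,-.034,.172],[.589,-.034,.12]):
  for d in([.011,0,0],[-.011,0,0],[0,.011,0],[0,-.011,0]):print(np.round(proj(m,np.add(p,d))),end='')
E
```

```text
164  89  90  94  94  90  91  90  78 180 191 192 172 143 129 116 113  88  89  90  89  88  90  89
167  95  97  94  91  91  90  91 101 178 178 194 195 192 195 201 129  92  89  91  89  91  92  91
170  95  98  99  98  97  81  39  36  36  35  33  52 170 111  76  52  63  69  74  72  66  58  57
173 222 210 181 162 107  36  36  15  21   4  12  17  70  83  86  87  90  90  91  89  89  91  88
176 221 222 225 231  93  21  16  16  19  17  14  18   1  77  87  90  90  91  91  91  92  89  91
179 229 224 155  58  17  14  13   6   9  10  17  15  16  10  86  89  91  89  86  90  91  92  90
182  65  65  84  64  10  17  14  17  15  15  18  22  13  15  37  89 123 162 186 172 141 115  78
185  83  89  89  55  15  16  19  21  26  31  30  17  17  15   0 234 230 228 228 224 224 224 224
188  89  93  92  47  16  25  45  59  57  57  56  51  46  35  13  81  85  82  99 149 226 228 227
191  92  92  92  44  35  44  59  56  57  50  46  48  49  43  36 122 191 191 200 145 108  76 196
194  87  85  79  61  40  49  50  52  50  47  49  45  40  41  41  80 200 196 190 193 194 190 147
197  85  90 232 131  40  47  47  45  43  42  46  39  36  40  40  20 192 179 195 190 195 195 190
200 105 227 223 169  29  41  40  44  44  39  42  42  42  39  36  57  96  95  88  77 165 191 195
203 232 227 228 229 189  44  41  43  34  41  40  38  36  32  49  83  89 113 113  88  88  71 195
206 221 222 224 227 228 236 151  50  36  34  36  37  53  92  93  88  72 180 194 191 206 108 140
209 224 225 226 229 228 226 225 197 199 198 196  82 170  83  94  93  86  69  63  99 174 194 141
212 220 221 221 223 221 222 225 182 190 187 192 183 199 112  91  93  91  75  39  39  38  32 164
215 223 225 224 224 225 222 222 226 184 190 199 177 100  37  44  36  53  81  76  70  63  38  33
[267. 186.][266. 211.][254. 199.][279. 199.][265. 172.][265. 193.][254. 183.][275. 182.]
```

{"api": "arm_command", "payload": {"moves": [[[0.1,0.2,0.5],[0,0,0]],[[0.1,0.2,1.2],[0,0,0]],[[0.1,0.2,2.0],[0,0,0]],[[0.1,0.2,2.8],[0,0,0]],[[0.1,0.2,3.5],[0,0,0]],[[0.1,0.2,3.9],[0,0,0]],[[0.1,0.2,4.05],[0,0,0]],[[0.1,0.2,4.05],[0,0,0]]]}}

```text
clock: 2.48
ee_pos: [0.5882, -0.0296, 0.1298]
ee_rot: [3.141, 0.002, 0.001]
contact_force: [0.1, 0.8, 0.9]
opening: 1.001
gripper_force: 0.0
```

{"api": "arm_command", "payload": {"moves": [[[0,0,0],[0,0,0]],[[0,0,0],[0,0,0]],[[0,0,0],[0,0,0]],[[0,0,0],[0,0,0]],[[0,0,0],[0,0,0]],[[0,0,0],[0,0,0]],[[0,0,0],[0,0,0]],[[0,0,0],[0,0,0]],[[0,0,0],[0,0,0]],[[0,0,0],[0,0,0]],[[0,0,0],[0,0,0]],[[0,0,0],[0,0,0]]], "hand": 255}}

```text
clock: 3.48
ee_pos: [0.5895, -0.0305, 0.1316]
ee_rot: [3.141, -0.001, -0.0]
contact_force: [-2.0, -1.3, 4.6]
opening: 0.242
gripper_force: 58.6
```

```bash
python3 - <<'E'
from h import *
s=sense();print(s['ee_pos'],s['ee_rot'],s['clock'],s['contact_force'],s['wrist_torque'])
m=camera_model('wrist');a=read_camera('wrist');cv2.imwrite('pics/w2.png',a)
E
```

```text
[ 0.58950513 -0.03051864  0.13160444] [ 3.14112385e+00 -1.04433105e-03 -1.16718193e-04] 3.4833 [-1.98073272 -1.34430825  4.60550885] [-0.30747131  0.59009059  0.02203319]
```

View pics/w2.png

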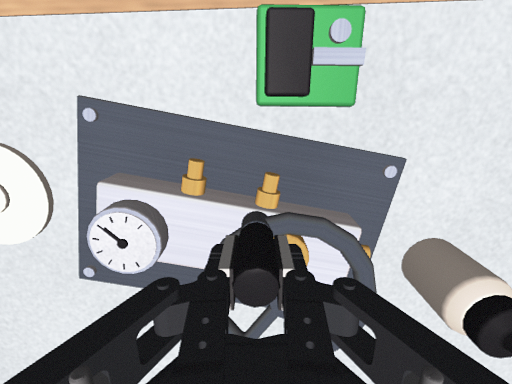

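The fingers hold the handle firmly. I'll do a first clockwise arc of 50° and check the force and the circle.

{"api": "arm_command", "payload": {"moves": [[[0.05,0.15,0],[0,0,0]],[[0.1,0.3,0],[0,0,0]],[[0.125,0.46,0],[0,0,0]],[[0.14,0.62,0],[0,0,0]],[[0.14,0.78,0],[0,0,0]],[[0.13,0.94,0],[0,0,0]],[[0.13,0.94,0],[0,0,0]]]}}

```text
clock: 4.12
ee_pos: [0.5941, -0.0588, 0.1316]
ee_rot: [-3.141, -0.003, -0.0]
contact_force: [0.5, -0.4, 4.6]
opening: 0.242
gripper_force: 58.6
```

{"api": "arm_command", "payload": {"moves": [[[-0.03,0.16,0],[0,0,0]],[[-0.065,0.31,0],[0,0,0]],[[-0.12,0.46,0],[0,0,0]],[[-0.185,0.61,0],[0,0,0]],[[-0.185,0.61,0],[0,0,0]]]}}

```text
clock: 4.53
ee_pos: [0.5885, -0.0777, 0.1316]
ee_rot: [3.141, -0.003, -0.0]
contact_force: [3.9, -1.8, 5.6]
opening: 0.24
gripper_force: 58.6
```

```bash
cat >> h.py <<'E'
C=np.array([.5393,-.0531])
def table(t1,step,C=C,r=.055):
    "rows of tool shifts (units) from measured handle place to angle t1 (deg)"
    p=np.array(sense()['ee_pos'][:2]);d=p-C;t0=np.degrees(np.arctan2(d[1],d[0]));n=int(np.ceil(abs(t1-t0)/step))
    print('t0',t0.round(1),'r',np.hypot(*d).round(4))
    for t in np.radians(t0+(t1-t0)*np.arange(1,n+1)/n):
        q=(C+r*np.array([np.cos(t),np.sin(t)])-p)/.03;print('[[%.2f,%.2f,0],[0,0,0]]'%(q[0],-q[1]),end=', ')
    print()
E
python3 -c "
from h import *
table(-165,10)"
```

```text
t0 -26.5 r 0.055
[[-0.17,0.27,0],[0,0,0]], [[-0.37,0.51,0],[0,0,0]], [[-0.62,0.70,0],[0,0,0]], [[-0.90,0.86,0],[0,0,0]], [[-1.20,0.96,0],[0,0,0]], [[-1.51,1.01,0],[0,0,0]], [[-1.83,1.00,0],[0,0,0]], [[-2.14,0.95,0],[0,0,0]], [[-2.43,0.83,0],[0,0,0]], [[-2.70,0.67,0],[0,0,0]], [[-2.94,0.47,0],[0,0,0]], [[-3.15,0.23,0],[0,0,0]], [[-3.30,-0.05,0],[0,0,0]], [[-3.41,-0.34,0],[0,0,0]],
```

{"api": "arm_command", "payload": {"moves": [[[-0.17,0.27,0],[0,0,0]],[[-0.37,0.51,0],[0,0,0]],[[-0.62,0.7,0],[0,0,0]],[[-0.9,0.86,0],[0,0,0]],[[-1.2,0.96,0],[0,0,0]],[[-1.51,1.01,0],[0,0,0]],[[-1.83,1.0,0],[0,0,0]],[[-2.14,0.95,0],[0,0,0]],[[-2.43,0.83,0],[0,0,0]],[[-2.7,0.67,0],[0,0,0]],[[-2.94,0.47,0],[0,0,0]],[[-3.15,0.23,0],[0,0,0]],[[-3.3,-0.05,0],[0,0,0]],[[-3.41,-0.34,0],[0,0,0]],[[-3.41,-0.34,0],[0,0,0]],[[-3.41,-0.34,0],[0,0,0]]]}}

```text
clock: 5.87
ee_pos: [0.4858, -0.0659, 0.1315]
ee_rot: [-3.141, -0.002, 0.001]
contact_force: [1.7, 3.3, 7.6]
opening: 0.239
gripper_force: 59.0
```

```bash
python3 -c "
from h import *
table(-200,4)"
```

```text
t0 -166.6 r 0.055
[[-0.02,-0.12,0],[0,0,0]], [[-0.04,-0.23,0],[0,0,0]], [[-0.05,-0.35,0],[0,0,0]], [[-0.05,-0.47,0],[0,0,0]], [[-0.04,-0.59,0],[0,0,0]], [[-0.03,-0.71,0],[0,0,0]], [[-0.00,-0.82,0],[0,0,0]], [[0.02,-0.94,0],[0,0,0]], [[0.06,-1.05,0],[0,0,0]],
```

{"api": "arm_command", "payload": {"moves": [[[-0.02,-0.12,0],[0,0,0]],[[-0.04,-0.23,0],[0,0,0]],[[-0.05,-0.35,0],[0,0,0]],[[-0.05,-0.47,0],[0,0,0]],[[-0.04,-0.59,0],[0,0,0]],[[-0.03,-0.71,0],[0,0,0]],[[-0.03,-0.71,0],[0,0,0]]]}}

```text
clock: 6.45
ee_pos: [0.4849, -0.0454, 0.1315]
ee_rot: [3.141, -0.001, 0.0]
contact_force: [0.2, -0.2, 8.6]
opening: 0.241
gripper_force: 59.2
```

{"api": "arm_command", "payload": {"moves": [[[0.02,-0.1,0],[0,0,0]],[[0.04,-0.2,0],[0,0,0]],[[0.04,-0.2,0],[0,0,0]],[[0.04,-0.2,0],[0,0,0]]]}}

```text
clock: 6.78
ee_pos: [0.4852, -0.0427, 0.1315]
ee_rot: [3.135, 0.001, 0.0]
contact_force: [1.1, -12.8, 6.6]
opening: 0.239
gripper_force: 59.5
```

{"api": "arm_command", "payload": {"moves": [[[0.01,-0.06,0],[0,0,0]],[[0.01,-0.06,0],[0,0,0]],[[0.01,-0.06,0],[0,0,0]],[[0.01,-0.06,0],[0,0,0]],[[0.01,-0.06,0],[0,0,0]]]}}

```text
clock: 7.2
ee_pos: [0.4852, -0.0426, 0.1315]
ee_rot: [3.132, 0.002, -0.0]
contact_force: [1.3, -17.9, 5.0]
opening: 0.238
gripper_force: 59.6
```

```bash
python3 -c "
from h import *
s=sense();print(s['ee_pos'],s['ee_rot'],s['clock'],s['contact_force'])
m=camera_model('wrist');a=read_camera('wrist');cv2.imwrite('pics/w3.png',a)
table(-188+90,10);table(-188+180,10)"
```

```text
[ 0.48523082 -0.04255763  0.13154951] [ 3.13223566e+00  2.04619803e-03 -1.60714362e-04] 7.2 [  1.30251287 -17.92735034   4.99857116]
t0 169.0 r 0.0551
[[0.09,-0.30,0],[0,0,0]], [[0.23,-0.59,0],[0,0,0]], [[0.41,-0.84,0],[0,0,0]], [[0.64,-1.06,0],[0,0,0]], [[0.90,-1.24,0],[0,0,0]], [[1.19,-1.38,0],[0,0,0]], [[1.49,-1.46,0],[0,0,0]], [[1.81,-1.48,0],[0,0,0]], [[2.12,-1.45,0],[0,0,0]], [[2.43,-1.37,0],[0,0,0]], [[2.71,-1.24,0],[0,0,0]], [[2.97,-1.06,0],[0,0,0]], [[3.20,-0.84,0],[0,0,0]], [[3.38,-0.58,0],[0,0,0]], [[3.52,-0.30,0],[0,0,0]], [[3.60,0.01,0],[0,0,0]], [[3.64,0.32,0],[0,0,0]], [[3.61,0.64,0],[0,0,0]], [[3.54,0.95,0],[0,0,0]], [[3.41,1.23,0],[0,0,0]], [[3.23,1.50,0],[0,0,0]], [[3.02,1.73,0],[0,0,0]], [[2.76,1.91,0],[0,0,0]], [[2.48,2.06,0],[0,0,0]], [[2.18,2.15,0],[0,0,0]], [[1.86,2.18,0],[0,0,0]], [[1.55,2.17,0],[0,0,0]], 
t0 169.0 r 0.0551
[[0.09,-0.30,0],[0,0,0]], [[0.23,-0.58,0],[0,0,0]], [[0.41,-0.84,0],[0,0,0]], [[0.63,-1.06,0],[0,0,0]], [[0.89,-1.24,0],[0,0,0]], [[1.18,-1.37,0],[0,0,0]], [[1.48,-1.45,0],[0,0,0]], [[1.79,-1.48,0],[0,0,0]], [[2.11,-1.46,0],[0,0,0]], [[2.41,-1.38,0],[0,0,0]], [[2.70,-1.25,0],[0,0,0]], [[2.96,-1.07,0],[0,0,0]], [[3.18,-0.86,0],[0,0,0]], [[3.37,-0.60,0],[0,0,0]], [[3.51,-0.32,0],[0,0,0]], [[3.60,-0.02,0],[0,0,0]], [[3.64,0.29,0],[0,0,0]], [[3.62,0.61,0],[0,0,0]],
```

View pics/w3.png

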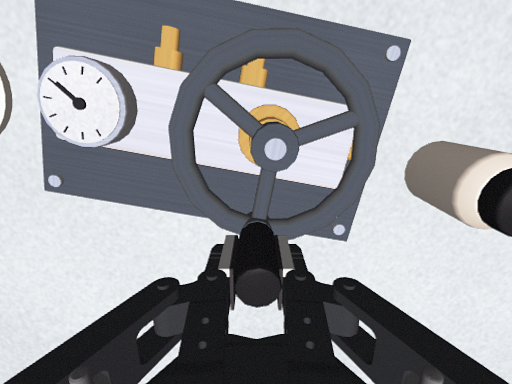

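Pushing harder (18 N) no longer moves the TCP, so the valve is shut. The picture shows the handle spoke pointing straight to the -x side (275,148 to 258,240). The commanded pose is about 5 mm past the stop, so I'll work out the anticlockwise rows from that pose.

```bash
python3 - <<'E'
from h import *
def rows(p,ts):
    for t in np.radians(ts):
        q=(C+.055*np.array([np.cos(t),np.sin(t)])-p)/.03;print('[[%.2f,%.2f,0],[0,0,0]]'%(q[0],-q[1]),end=', ')
    print('\n')
rows(np.array([.4855,-.0377]),170+np.arange(10,181,10))
P=C+.055*np.array([np.cos(np.radians(350)),np.sin(np.radians(350))])
rows(P,350+np.arange(10,191,10))
rows(C-(P-C),170+np.arange(10,181,10))
E
```

```text
[[-0.04,0.51,0],[0,0,0]], [[-0.01,0.83,0],[0,0,0]], [[0.07,1.14,0],[0,0,0]], [[0.21,1.43,0],[0,0,0]], [[0.39,1.69,0],[0,0,0]], [[0.61,1.92,0],[0,0,0]], [[0.88,2.10,0],[0,0,0]], [[1.17,2.24,0],[0,0,0]], [[1.47,2.32,0],[0,0,0]], [[1.79,2.35,0],[0,0,0]], [[2.11,2.32,0],[0,0,0]], [[2.42,2.24,0],[0,0,0]], [[2.71,2.10,0],[0,0,0]], [[2.97,1.92,0],[0,0,0]], [[3.20,1.69,0],[0,0,0]], [[3.38,1.43,0],[0,0,0]], [[3.52,1.14,0],[0,0,0]], [[3.60,0.83,0],[0,0,0]], 

[[0.03,-0.32,0],[0,0,0]], [[0.00,-0.64,0],[0,0,0]], [[-0.08,-0.95,0],[0,0,0]], [[-0.22,-1.24,0],[0,0,0]], [[-0.40,-1.50,0],[0,0,0]], [[-0.63,-1.72,0],[0,0,0]], [[-0.89,-1.91,0],[0,0,0]], [[-1.18,-2.04,0],[0,0,0]], [[-1.49,-2.12,0],[0,0,0]], [[-1.81,-2.15,0],[0,0,0]], [[-2.12,-2.12,0],[0,0,0]], [[-2.43,-2.04,0],[0,0,0]], [[-2.72,-1.91,0],[0,0,0]], [[-2.98,-1.72,0],[0,0,0]], [[-3.21,-1.50,0],[0,0,0]], [[-3.39,-1.24,0],[0,0,0]], [[-3.53,-0.95,0],[0,0,0]], [[-3.61,-0.64,0],[0,0,0]], [[-3.64,-0.32,0],[0,0,0]], 

[[-0.03,0.32,0],[0,0,0]], [[0.00,0.64,0],[0,0,0]], [[0.08,0.95,0],[0,0,0]], [[0.22,1.24,0],[0,0,0]], [[0.40,1.50,0],[0,0,0]], [[0.63,1.72,0],[0,0,0]], [[0.89,1.91,0],[0,0,0]], [[1.18,2.04,0],[0,0,0]], [[1.49,2.12,0],[0,0,0]], [[1.81,2.15,0],[0,0,0]], [[2.12,2.12,0],[0,0,0]], [[2.43,2.04,0],[0,0,0]], [[2.72,1.91,0],[0,0,0]], [[2.98,1.72,0],[0,0,0]], [[3.21,1.50,0],[0,0,0]], [[3.39,1.24,0],[0,0,0]], [[3.53,0.95,0],[0,0,0]], [[3.61,0.64,0],[0,0,0]],
```

{"api": "arm_command", "payload": {"moves": [[[-0.02,0.25,0],[0,0,0]],[[-0.04,0.51,0],[0,0,0]],[[-0.01,0.83,0],[0,0,0]],[[0.07,1.14,0],[0,0,0]],[[0.21,1.43,0],[0,0,0]],[[0.39,1.69,0],[0,0,0]],[[0.61,1.92,0],[0,0,0]],[[0.88,2.1,0],[0,0,0]],[[1.17,2.24,0],[0,0,0]],[[1.47,2.32,0],[0,0,0]],[[1.79,2.35,0],[0,0,0]],[[2.11,2.32,0],[0,0,0]],[[2.42,2.24,0],[0,0,0]],[[2.71,2.1,0],[0,0,0]],[[2.97,1.92,0],[0,0,0]],[[3.2,1.69,0],[0,0,0]],[[3.38,1.43,0],[0,0,0]],[[3.52,1.14,0],[0,0,0]],[[3.6,0.83,0],[0,0,0]],[[3.6,0.83,0],[0,0,0]]]}}

```text
clock: 8.92
ee_pos: [0.5937, -0.0617, 0.1315]
ee_rot: [3.141, 0.001, 0.001]
contact_force: [-0.1, 1.4, 10.1]
opening: 0.239
gripper_force: 60.1
```

{"api": "arm_command", "payload": {"moves": [[[0.03,-0.32,0],[0,0,0]],[[0.0,-0.64,0],[0,0,0]],[[-0.08,-0.95,0],[0,0,0]],[[-0.22,-1.24,0],[0,0,0]],[[-0.4,-1.5,0],[0,0,0]],[[-0.63,-1.72,0],[0,0,0]],[[-0.89,-1.91,0],[0,0,0]],[[-1.18,-2.04,0],[0,0,0]],[[-1.49,-2.12,0],[0,0,0]],[[-1.81,-2.15,0],[0,0,0]],[[-2.12,-2.12,0],[0,0,0]],[[-2.43,-2.04,0],[0,0,0]],[[-2.72,-1.91,0],[0,0,0]],[[-2.98,-1.72,0],[0,0,0]],[[-3.21,-1.5,0],[0,0,0]],[[-3.39,-1.24,0],[0,0,0]],[[-3.53,-0.95,0],[0,0,0]],[[-3.61,-0.64,0],[0,0,0]],[[-3.61,-0.64,0],[0,0,0]]]}}

```text
clock: 10.5
ee_pos: [0.485, -0.0445, 0.1315]
ee_rot: [3.141, -0.0, -0.001]
contact_force: [-0.9, -1.8, 8.8]
opening: 0.24
gripper_force: 60.0
```

{"api": "arm_command", "payload": {"moves": [[[-0.03,0.32,0],[0,0,0]],[[0.0,0.64,0],[0,0,0]],[[0.08,0.95,0],[0,0,0]],[[0.22,1.24,0],[0,0,0]],[[0.4,1.5,0],[0,0,0]],[[0.63,1.72,0],[0,0,0]],[[0.89,1.91,0],[0,0,0]],[[1.18,2.04,0],[0,0,0]],[[1.49,2.12,0],[0,0,0]],[[1.81,2.15,0],[0,0,0]],[[2.12,2.12,0],[0,0,0]],[[2.43,2.04,0],[0,0,0]],[[2.72,1.91,0],[0,0,0]],[[2.98,1.72,0],[0,0,0]],[[3.21,1.5,0],[0,0,0]],[[3.39,1.24,0],[0,0,0]],[[3.53,0.95,0],[0,0,0]],[[3.61,0.64,0],[0,0,0]],[[3.61,0.64,0],[0,0,0]]]}}

```text
clock: 12.08
ee_pos: [0.5937, -0.0617, 0.1315]
ee_rot: [3.141, 0.001, 0.001]
contact_force: [-0.8, 2.0, 10.6]
opening: 0.242
gripper_force: 60.1
```

{"api": "arm_command", "payload": {"moves": [[[0.03,-0.32,0],[0,0,0]],[[0.0,-0.64,0],[0,0,0]],[[-0.08,-0.95,0],[0,0,0]],[[-0.22,-1.24,0],[0,0,0]],[[-0.4,-1.5,0],[0,0,0]],[[-0.63,-1.72,0],[0,0,0]],[[-0.89,-1.91,0],[0,0,0]],[[-1.18,-2.04,0],[0,0,0]],[[-1.49,-2.12,0],[0,0,0]],[[-1.81,-2.15,0],[0,0,0]],[[-2.12,-2.12,0],[0,0,0]],[[-2.43,-2.04,0],[0,0,0]],[[-2.72,-1.91,0],[0,0,0]],[[-2.98,-1.72,0],[0,0,0]],[[-3.21,-1.5,0],[0,0,0]],[[-3.39,-1.24,0],[0,0,0]],[[-3.53,-0.95,0],[0,0,0]],[[-3.61,-0.64,0],[0,0,0]],[[-3.61,-0.64,0],[0,0,0]],[[-3.61,-0.64,0],[0,0,0]]]}}

```text
clock: 13.75
ee_pos: [0.485, -0.0443, 0.1315]
ee_rot: [3.14, 0.001, -0.001]
contact_force: [-0.5, -1.8, 8.2]
opening: 0.237
gripper_force: 60.0
```

```bash
python3 -c "
from h import *
s=sense();print(s['ee_pos'],s['ee_rot'],s['clock'],s['contact_force'],s['qd'])
a=read_camera('wrist');cv2.imwrite('pics/w4.png',a)
d=s['ee_pos'][:2]-C;print(np.degrees(np.arctan2(d[1],d[0])),np.hypot(*d))"
```

```text
[ 0.48503757 -0.04430749  0.13150335] [ 3.13996368e+00  5.48996221e-04 -6.00523300e-04] 13.75 [-0.493472   -1.79521814  8.17724665] [ 0.00710708  0.00091679  0.00243217  0.00200661 -0.00375033 -0.00337029]
170.79597561058148 0.05497016904897477
```

View pics/w4.png

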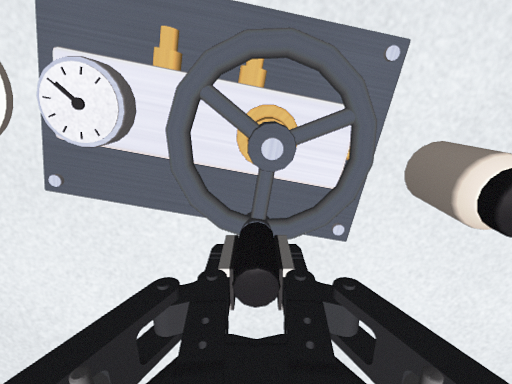

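The picture matches the shut view: the spoke runs from (272,148) to (260,240) and the gripper is closed on the handle. The wheel stands within about 2° of two full turns from the stop. I'll settle briefly, then hand in.

{"api": "arm_command", "payload": {"moves": [[[0,0,0],[0,0,0]],[[0,0,0],[0,0,0]],[[0,0,0],[0,0,0]],[[0,0,0],[0,0,0]],[[0,0,0],[0,0,0]],[[0,0,0],[0,0,0]]]}}

```text
clock: 14.3
ee_pos: [0.4851, -0.044, 0.1315]
ee_rot: [3.14, 0.001, -0.0]
contact_force: [-1.8, -1.1, 10.4]
opening: 0.24
gripper_force: 60.0
```

```bash
python3 -c "
from bench import *
print(sense()['ee_pos'],job_done())"
```

```text
the job is handed in; nothing more can be done
[ 0.48509123 -0.0440499   0.13148664] None
```

I shut the valve against its stop, backed it off two full turns (within about 2° by the arm's measured position), and handed the job in at about 14 s with the gripper still holding the handle at about 60 N; the hand-in gave no verdict.

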